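# Hold the sprung lubrication shutter half open

### The job

On the clamped aluminium carriage, slide the blue sprung shutter (the black tab is there to take it by) gently until you feel it touch the orange bumper, then, keeping hold of it so that it never snaps back, ease it back to half of that travel. Finish with the gripper still holding the shutter there, still, at half travel (the spring would shut it if let go), and leave the other things on the bench where they are.

Things in the scene. Friction and masses are not known exactly. Their poses are not given: they have to be found in the camera images.
- carriage: Fixed aluminium carriage, x -50..50, y -130..150 mm. Origin on the bench below the guideway's centre line, z up. Top 50 mm above the bench; on it two rails along y (tops at 60 mm, 62 mm apart inside) and an end block at y -128..-116 (top at 68). The shutter slides between the rails towards carriage +y, towards the toggle clamp that pins it (y 125..245, red handle up to 155 mm high).
- shutter (a joint): Travel in m of the blue sprung shutter along carriage +y. 0 = at rest, shut; grows towards the orange bumper. The spring pushes back with about 3.5 N at rest plus 1.4 N per 10 mm, and shuts it if let go. Full travel, where the lip at its leading end touches the bumper, is 48 to 78 mm, different each time.
- tab (a point): Top centre of the black tab standing on the shutter plate, 101 mm above the bench. The tab is 12 mm thick along the travel (carriage y), 30 mm wide (carriage x) and rises 45 mm above the plate, whose top is 56 mm above the bench. At rest it is at carriage x = 0, y = -90 mm. Axes parallel to the carriage's.
- lip (a point): Middle of the leading face of the shutter's upright lip (50 mm wide, top 75 mm above the bench), the face that meets the bumper; at rest at carriage y = -25 mm. Axes parallel to the carriage's.
- stop: Travel stop fixed on the carriage between the rails: a dark steel block (54 mm wide, 24 long, 28 high) with an orange bumper, 20 mm across, 14 mm long, facing the shutter. Origin 51 mm above the bench, below the centre of the bumper's striking face; axes parallel to the carriage's. The bumper yields about 1 mm per 2 N.
- fitting_a: a brass push-in fitting with a blue collar, standing upright, 22 mm across and 34 mm high. Loose; leave it alone. Origin at the centre of its underside, z up.
- fitting_b: a second brass push-in fitting, the same as fitting_a. Loose; leave it alone. Origin at the centre of its underside, z up.
- spare_bumper: a spare orange polyurethane bumper, 32 mm across and 24 mm high. Loose; leave it alone. Origin at the centre of its underside, z up.
- pivot_pin: a blackened steel pivot pin standing on its head, 26 mm across at the foot, 52 mm high. Loose; leave it alone. Origin at the centre of its underside, z up.
- spanner: a steel open-ended wrench lying flat, about 180 mm long. Loose; leave it alone. Origin at the centre of its underside, z up.
- grease: a grease can, 60 mm across and 90 mm high. Loose; leave it alone. Origin at the centre of its underside, z up.

How it is judged:
By the outcome, as a careful person would: the job done as asked, in the order asked, and still so for the second after the job is handed in, while the arm keeps its last pose, push and grip.
It also fails if it takes over 64 s, if anything falls off the work surface, if the arm or the gripper's body presses on something with over 40 N, if the wrist force passes 120 N, or if a joint passes its speed limit or range.

### The arm

A 7-joint arm with a two-finger parallel gripper is mounted at the origin on the work surface. World frame = base frame: x ahead of the robot, y to its left, z up, the work surface at z = 0. Lengths are in mm, angles in rad, forces in N, time in s.
With the tool pointing down it reaches from about 425 to 1025 mm from the base axis. Payload 9.4 kg.
Tool frame: the origin (TCP) lies at the very end of the fingers, on their centre line; the grasp point (between the pads) lies 19 mm behind it (env.grasp_offset is the distance from the TCP to the grasp point, in mm); z points along the fingers, y is the line along which they close (so a half turn about z gives the same grasp; the last joint's range is limited). The gripper opens to 85 mm and grips with 20 to 120 N. Pads are 22 mm wide; open, the fingers measure 114 mm over their backs; the gripper's body (76 mm by 85 mm) begins 54 mm behind the grasp point. The pads swing forward as they close: fully open they stand 13 mm farther back than shut.
Start: joints at [1.113, 0.599, -0.003, 1.599, 0.002, 0.943, -0.08], TCP at [269.445, -673.07, 195.075] pointing down, gripper open.
Joint ranges: [-2.57, 2.57], [-0.35, 1.97], [-1.29, 1.29], [0.11, 2.56], [-1.05, 4.19], [0.11, 1.86], [-2.63, 2.63]. Speed limits (rad/s): [2.22, 2.22, 3.01, 3.01, 3.14, 3.14, 3.14].

### API

Orientations are given as a rotation vector (axis times angle).
In Python, from cell import sensors, eyes, env gives the robot as it stands.
- The arm moves only by the shell command python3 -m creep 'ROWS' [FORCE]. ROWS is JSON, a list of rows, each an object of numbers: "grip": the finger opening in mm, from 0 to 85.4; "x", "y", "z": the shift along the tool's x, y, z each as a share of 30 cm, from -1 to 1; "ax", "ay", "az": the turn, a rotation vector about the tool's x, y, z each as a share of 30 degrees, from -1 to 1. In form: [{"grip": .., "x": .., "y": .., "z": .., "ax": .., "ay": .., "az": ..}, ...]. A call has 1 to 20 rows; each row shifts and turns the commanded pose from where the row before left it, along the tool's axes as they then stand; what a row does not reach is not made up. A row lasts 1/12 s, in which the tool goes at most 41.7 mm and 7.16 degrees, less where a joint would pass 70% of its speed; a pose out of reach is approached as far as the arm can. A call with a number of a shift or a turn outside -1 to 1 is refused whole. A call with a gripper value outside its range is refused whole. The fingers move at their own pace and stop on an object; FORCE is the grip in N (left out, the last holds). Time passes only in rows, so rows that do not move let the fingers close. It gives the time, the measured TCP pose, the force, the opening and the grip force at its end, in the units of the state.
- sensors.observe(): the state, without advancing time (a new reading comes with each control period).
- eyes.capture(name): name is "side" or "top" or "wrist"; returns the picture (480x640x3 uint8, red, green, blue); there is no depth.
- eyes.camera_params(name): a dict with "K" (3x3 intrinsics, pixels), "k1" (the pictures are not rectified: a ray, as slopes to the right and down, at radius r is drawn at 1 + k1 r^2 times it, then the intrinsics apply), "pose" (4x4, takes a point from camera to world coordinates); the wrist camera has in their place "T_tool_cam" (4x4, takes a point from camera to tool coordinates, whose origin is the TCP and whose axes are the flange's). Camera axes: x right, y up, looking along -z (the intrinsics and any distortion apply to the point x, -y, -z); pixel columns grow to the right and rows downward; lengths in mm; the calibration is good to about 2 mm. A picture is of the moment at which its call begins: read the wrist's pose just before it. camera_params takes no time and is no camera call.
- env.hand_in(): hands the job in; it is judged then, once.
The state is a dict: "time_s": time; "qpos": joint angles; "joint_velocities": joint speeds; "effort": joint torques, N m; "position": TCP position; "tcp_rot": TCP orientation; "wrist_force": force on the tool from outside, world axes, zero at the start; "ft_torque": the same for the moment, N m; "grip_width": opening from 0.0 (shut) to 1.0 (fully open); "finger_force": force on a finger pad.
Only numpy, scipy, OpenCV 4.12 (cv2) and the standard library are available. Lean on these libraries where they do the work, as an engineer would, in place of code of your own. Each camera call takes 0.05 s, during which the arm holds its last target. There are 200 camera calls.

## Working session

There is one attempt and no reset: what is moved stays moved. The work goes in short steps, Python scripts to look and compute and a shell command to move; the robot and the scene stay as the last step left them, time stands still between calls to the robot, and variables do not carry over. Pictures are saved under pics/ and viewed, at most 10 in all, crops included, and the job is handed in when it is done.

```bash
mkdir -p pics; python3 - <<'E'
from cell import sensors, eyes, env
import cv2,numpy as np
for n in("top","side"):
    cv2.imwrite(f"pics/{n}0.png",eyes.capture(n)[:,:,::-1]); p=eyes.camera_params(n); print(n,np.round(p["K"],1).tolist(),p["k1"],np.round(p["pose"],3).tolist())
print(eyes.camera_params("wrist"))
s=sensors.observe();print(s,env.grasp_offset)
E
```

```text
top [[452.6, 0.0, 323.9], [0.0, 452.6, 239.9], [0.0, 0.0, 1.0]] 0.001518458693134483 [[-0.05, 0.972, -0.23, 265.791], [-0.999, -0.05, 0.007, 8.938], [-0.004, 0.23, 0.973, 1135.509], [0.0, 0.0, 0.0, 1.0]]
side [[599.8, 0.0, 318.6], [0.0, 599.8, 248.7], [0.0, 0.0, 1.0]] -0.09546763022955518 [[0.92, 0.236, -0.313, -68.751], [-0.392, 0.598, -0.699, -1293.546], [0.022, 0.766, 0.643, 1271.045], [0.0, 0.0, 0.0, 1.0]]
{'K': array([[381.3213985 ,   0.        , 326.93982474],
       [  0.        , 381.3213985 , 240.73271095],
       [  0.        ,   0.        ,   1.        ]]), 'k1': -0.023188434671973547, 'T_tool_cam': array([[-7.29235567e-04,  9.54395727e-01,  2.98543571e-01,
         7.70224239e+01],
       [ 9.99999232e-01,  9.95110597e-04, -7.38566550e-04,
        -3.98937549e-01],
       [-1.00196863e-03,  2.98542803e-01, -9.54395720e-01,
        -1.78722005e+02],
       [ 0.00000000e+00,  0.00000000e+00,  0.00000000e+00,
         1.00000000e+00]])}
{'time_s': 0.1, 'qpos': array([ 1.11331698,  0.60005588, -0.00251841,  1.60004906,  0.00180004,
        0.9429217 , -0.07982046]), 'joint_velocities': array([ 0.00012079, -0.00178718,  0.00127371, -0.00031012,  0.00063144,
        0.00036829, -0.00199318]), 'effort': array([ 2.51787918e-03, -7.77994537e+01,  1.56899169e+00, -2.58626872e+01,
        1.26226817e-02,  5.42915732e-03, -5.21992177e-06]), 'position': array([ 269.23218079, -672.63997792,  194.29624133]), 'tcp_rot': array([-3.08347439e+00, -5.94287277e-01,  6.50185502e-04]), 'wrist_force': array([-0.08688914, -0.20724221,  0.2968388 ]), 'ft_torque': array([ 0.00189033,  0.01227703, -0.00373706]), 'finger_force': 0.0, 'grip_width': 1.0004265386232631} 18.700000000000003
```

View pics/top0.png

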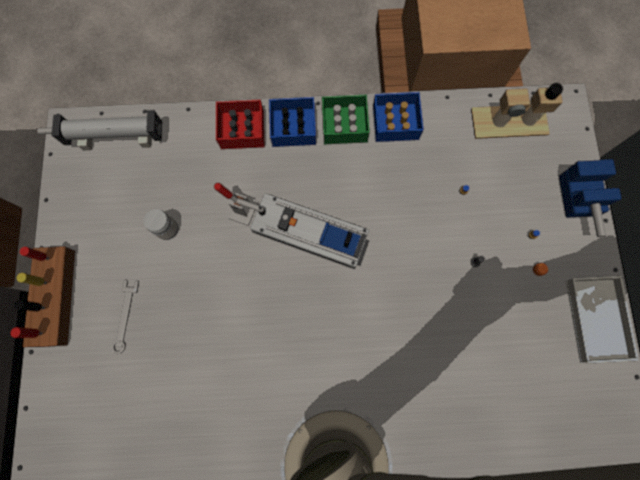

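View pics/side0.png

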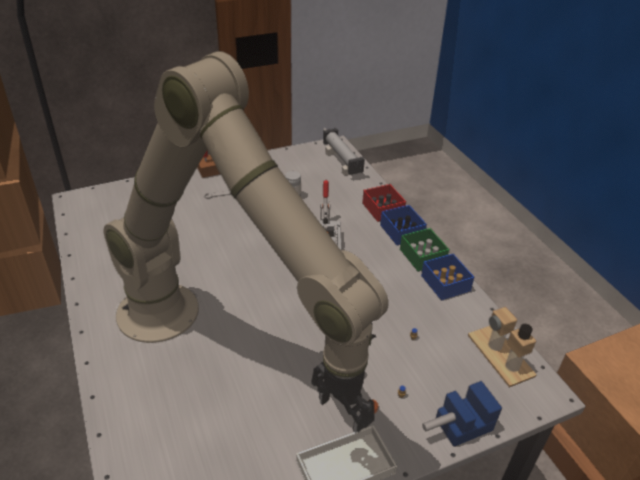

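The top view shows the carriage from the clamp (about 250,210) to its end block (about 360,250), with the shutter at (342,238), the black tab near (348,239) and the bumper near (293,222). In the side view the arm hides the carriage.

```bash
cat > h.py <<'E'
import numpy as np,cv2
from cell import sensors,eyes,env
from scipy.spatial.transform import Rotation as R
def tool():
    s=sensors.observe();T=np.eye(4);T[:3,:3]=R.from_rotvec(s["tcp_rot"]).as_matrix();T[:3,3]=s["position"];return T
def ray(n,uv,T=None):
    p=eyes.camera_params(n);K=p["K"];P=p["pose"] if n!="wrist" else T@p["T_tool_cam"]
    d=np.array([(uv[0]-K[0,2])/K[0,0],(uv[1]-K[1,2])/K[1,1]]);u=d.copy()
    for _ in range(20):u=d/(1+p["k1"]*(u@u))
    return P[:3,3],P[:3,:3]@np.array([u[0],-u[1],-1])
def atz(n,uv,z,T=None):
    o,d=ray(n,uv,T);return o+d*(z-o[2])/d[2]
def tri(rs):
    A=0;b=0
    for o,d in rs:
        d=d/np.linalg.norm(d);M=np.eye(3)-np.outer(d,d);A=A+M;b=b+M@o
    return np.linalg.solve(A,b)
E
python3 - <<'E'
import cv2
im=cv2.imread("pics/top0.png")[180:280,235:385]
cv2.imwrite("pics/top0c.png",cv2.resize(im,None,fx=5.3,fy=5.3,interpolation=cv2.INTER_CUBIC))
E
```

```text
(no output)
```

View pics/top0c.png

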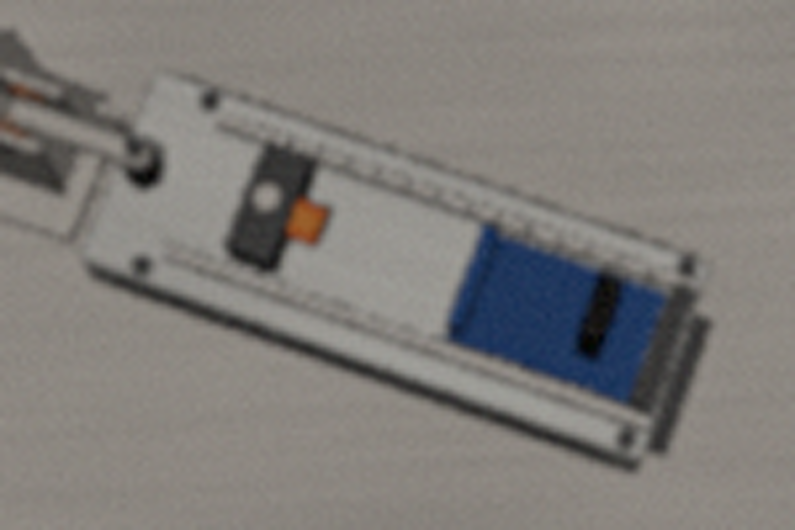

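The enlarged crop shows the tab's centre at crop (600,314), the rail screws at (210,100)-(688,264) and (141,263)-(626,437), the lip's leading edge at (487,228)-(455,335), and the bumper face at (322,224).

```bash
python3 - <<'E'
from h import *
f=lambda u,v,z:atz("top",(235+(u+.5)/5.3-.5,180+(v+.5)/5.3-.5),z)
tab=f(602,312,101);a=[f(210,100,60),f(688,264,60),f(141,263,60),f(626,437,60)]
print(tab,np.array(a))
v=(a[0]-a[1])+(a[2]-a[3]);v/=np.linalg.norm(v);print("axis",v,np.degrees(np.arctan2(v[1],v[0])))
print("bumper",f(322,224,72),"lip",f(470,285,75)); b=f(322,224,72);l=f(472,282,75);print((b-l)@v,(l-tab)@v)
T=tool();print(T)
# candidate tool: z down, y along v
for s in(1,-1):
    y=s*v*[1,1,0];y/=np.linalg.norm(y);z=np.array([0,0,-1.]);x=np.cross(y,z);Rn=np.c_[x,y,z]
    print(s,np.degrees(R.from_matrix(T[:3,:3].T@Rn).as_rotvec()))
E
```

```text
[510.7997715  -56.09417601 101.        ] [[632.43203411 119.34129903  60.        ]
 [541.29719896 -99.85929259  60.        ]
 [554.70741508 153.26159764  60.        ]
 [461.533681   -65.93923396  60.        ]]
axis [0.38755415 0.92184694 0.        ] 67.19760321513554
bumper [565.78026449  68.10932179  72.        ] lip [532.65494597   1.56618065  75.        ]
74.55663929626833 61.24789331438012
[[ 9.28368744e-01  3.71659832e-01 -6.66077049e-04  2.69232181e+02]
 [ 3.71660400e-01 -9.28367890e-01  1.26784001e-03 -6.72639978e+02]
 [-1.47159339e-04 -1.42457750e-03 -9.99998974e-01  1.94296241e+02]
 [ 0.00000000e+00  0.00000000e+00  0.00000000e+00  1.00000000e+00]]
1 [-4.95298506e-02 -9.23419061e-02 -1.35379526e+02]
-1 [-7.41715883e-02  3.97837541e-02  4.46204382e+01]
```

```bash
python3 -m creep '[{"az":0.2},{"az":0.22},{"az":0.22},{"az":0.22},{"az":0.22},{"az":0.22},{"az":0.187},{"y":-0.07},{"y":-0.12},{"y":-0.12},{"y":-0.12},{"y":-0.12},{"y":-0.12},{"y":-0.12},{"y":-0.12},{"y":-0.12},{"y":-0.12},{"y":-0.12},{"y":-0.12},{"y":-0.12}]' && python3 -m creep '[{"y":-0.12,"x":-0.01},{"y":-0.12,"x":-0.01},{"y":-0.12,"x":-0.01,"grip":50},{"y":-0.12,"x":-0.01},{"y":-0.12,"x":-0.014},{"y":-0.06},{},{}]'
python3 - <<'E'
from h import *
T=tool();np.save("T1.npy",T);cv2.imwrite("pics/w1.png",eyes.capture("wrist")[:,:,::-1]);print(np.round(T,3));print(sensors.observe()["qpos"])
E
```

```text
[[ 9.28000e-01  3.72000e-01 -1.00000e-03  2.69232e+02]
 [ 3.72000e-01 -9.28000e-01  1.00000e-03 -6.72640e+02]
 [-0.00000e+00 -1.00000e-03 -1.00000e+00  1.94296e+02]
 [ 0.00000e+00  0.00000e+00  0.00000e+00  1.00000e+00]]
[ 1.11328382  0.59996585 -0.00252933  1.59997308  0.00179135  0.94292118
 -0.07981019]invalid input
```

View pics/w1.png

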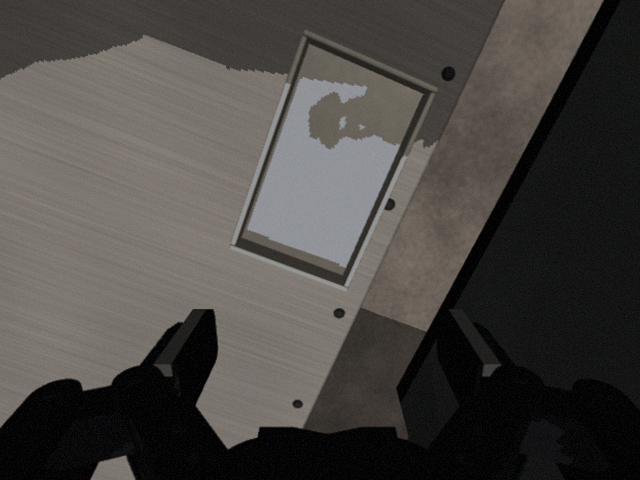

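The move was refused, probably because each row needs all its keys. The picture is still of the tray at the start pose.

```bash
python3 -m creep '[{"grip":85,"x":0,"y":0,"z":0,"ax":0,"ay":0,"az":0.2},{"grip":85,"x":0,"y":0,"z":0,"ax":0,"ay":0,"az":0.22},{"grip":85,"x":0,"y":0,"z":0,"ax":0,"ay":0,"az":0.22},{"grip":85,"x":0,"y":0,"z":0,"ax":0,"ay":0,"az":0.22},{"grip":85,"x":0,"y":0,"z":0,"ax":0,"ay":0,"az":0.22},{"grip":85,"x":0,"y":0,"z":0,"ax":0,"ay":0,"az":0.22},{"grip":85,"x":0,"y":0,"z":0,"ax":0,"ay":0,"az":0.187}]'
```

```text
time_s: 0.73
position: [269.4, -672.8, 194.7]
tcp_rot: [-3.077, 0.63, 0.001]
wrist_force: [0.5, -0.6, -0.2]
grip_width: 0.994
finger_force: 0.0
```

```bash
python3 -m creep '[{"grip":50,"x":0,"y":-0.07,"z":0,"ax":0,"ay":0,"az":0},{"grip":50,"x":0,"y":-0.12,"z":0,"ax":0,"ay":0,"az":0},{"grip":50,"x":0,"y":-0.12,"z":0,"ax":0,"ay":0,"az":0},{"grip":50,"x":0,"y":-0.12,"z":0,"ax":0,"ay":0,"az":0},{"grip":50,"x":0,"y":-0.12,"z":0,"ax":0,"ay":0,"az":0},{"grip":50,"x":0,"y":-0.12,"z":0,"ax":0,"ay":0,"az":0},{"grip":50,"x":0,"y":-0.12,"z":0,"ax":0,"ay":0,"az":0},{"grip":50,"x":0,"y":-0.12,"z":0,"ax":0,"ay":0,"az":0},{"grip":50,"x":0,"y":-0.12,"z":0,"ax":0,"ay":0,"az":0},{"grip":50,"x":0,"y":-0.12,"z":0,"ax":0,"ay":0,"az":0},{"grip":50,"x":0,"y":-0.12,"z":0,"ax":0,"ay":0,"az":0},{"grip":50,"x":0,"y":-0.12,"z":0,"ax":0,"ay":0,"az":0},{"grip":50,"x":-0.01,"y":-0.12,"z":0,"ax":0,"ay":0,"az":0},{"grip":50,"x":-0.01,"y":-0.12,"z":0,"ax":0,"ay":0,"az":0},{"grip":50,"x":-0.01,"y":-0.12,"z":0,"ax":0,"ay":0,"az":0},{"grip":50,"x":-0.01,"y":-0.12,"z":0,"ax":0,"ay":0,"az":0},{"grip":50,"x":-0.014,"y":-0.12,"z":0,"ax":0,"ay":0,"az":0},{"grip":50,"x":0,"y":-0.12,"z":0,"ax":0,"ay":0,"az":0},{"grip":50,"x":0,"y":-0.08,"z":0,"ax":0,"ay":0,"az":0},{"grip":50,"x":0,"y":0,"z":0,"ax":0,"ay":0,"az":0}]'
python3 - <<'E'
from h import *
T=tool();np.save("T1.npy",T);cv2.imwrite("pics/w2.png",eyes.capture("wrist")[:,:,::-1]);print(np.round(T,3));print(sensors.observe()["qpos"])
E
```

```text
time_s: 2.4
position: [511.1, -55.4, 194.9]
tcp_rot: [-3.08, 0.609, -0.001]
wrist_force: [0.9, -0.4, -0.0]
grip_width: 0.587
finger_force: 0.0
[[ 9.25000e-01 -3.81000e-01  1.00000e-03  5.11054e+02]
 [-3.81000e-01 -9.25000e-01  2.00000e-03 -5.53650e+01]
 [ 0.00000e+00 -2.00000e-03 -1.00000e+00  1.94883e+02]
 [ 0.00000e+00  0.00000e+00  0.00000e+00  1.00000e+00]]
[-0.12412268  0.34993538  0.16939131  2.08742295 -0.0896703   0.71090514
 -1.86019558]
```

View pics/w2.png

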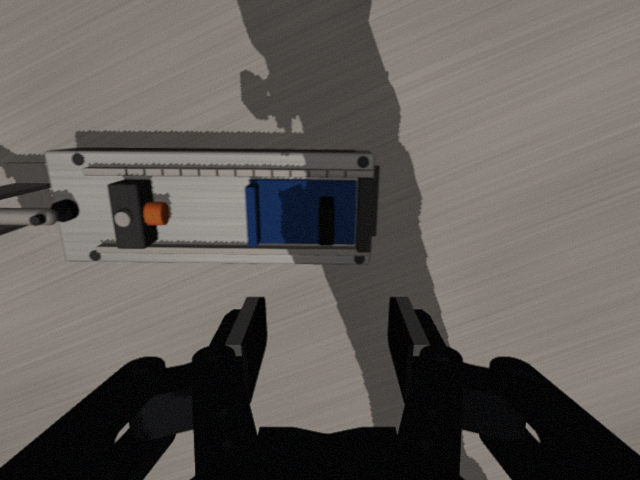

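The wrist view shows the carriage nearly aligned with the tool. The tab is at about (327,221), the lip at (252,215), the bumper face at (168,213), and the screws at (78,159), (363,161), (95,255) and (360,259).

```bash
python3 - <<'E'
from h import *
im=cv2.imread("pics/w2.png")[150:270,220:380];im=cv2.resize(im,None,fx=5,fy=5,interpolation=cv2.INTER_CUBIC)
cv2.imwrite("pics/w2c.png",np.clip(im*2.2,0,255).astype(np.uint8))
T=np.load("T1.npy")
a=[atz("wrist",p,60,T) for p in((78,159),(363,161),(95,255),(360,259))];print(np.array(a))
v=(a[0]-a[1])+(a[2]-a[3]);print(np.degrees(np.arctan2(v[1],v[0])), atz("wrist",(327,221),101,T))
print("b",tri([ray("top",(235+322/5.3,180+224/5.3)),ray("wrist",(168,213),T)]))
E
```

```text
[[633.81267998 114.95857354  60.        ]
 [543.09336217 -99.17642219  60.        ]
 [557.31213811 147.41507889  60.        ]
 [465.21495237 -66.75401359  60.        ]]
66.88536394299989 [517.57063199 -57.18152837 101.        ]
b [566.39638612  67.18447055  63.93794616]
```

View pics/w2c.png

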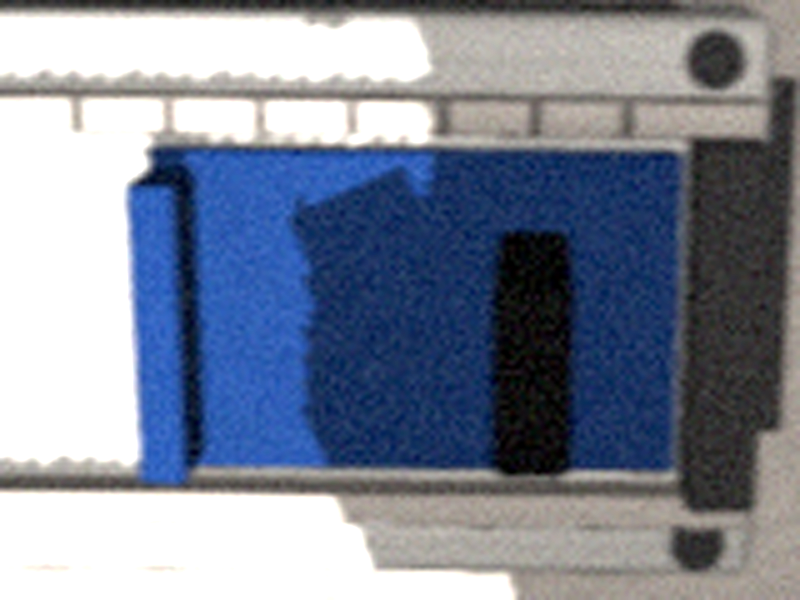

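The enlarged crop shows the tab from column 497 to 572, with its top's near edge at row 472, so the top face's centre is about crop (534,368). The end block is on the right and the lip at columns 130-190.

```bash
python3 - <<'E'
from h import *
T=np.load("T1.npy");w=(220+534/5,150+368/5)
t=tri([ray("top",(235+602/5.3,180+308/5.3)),ray("wrist",w,T)]);print(t)
p=atz("wrist",w,101,T);q=atz("top",(235+602/5.3,180+308/5.3),101);print(p,q)
e=atz("wrist",(w[0],150+472/5),101,T);f=atz("wrist",(w[0],150+264/5),101,T);print("width",np.linalg.norm(e-f))
c=(np.array([[633.8,115],[543.1,-99.2],[557.3,147.4],[465.2,-66.75]]));v=np.array([np.cos(np.radians(67)),np.sin(np.radians(67))])
n=np.array([v[1],-v[0]]);print("centreline offset",(c@n).mean(),"tab",p[:2]@n,q[:2]@n)
for g in(p,q):print("shift mm tool",T[:3,:3].T@(np.r_[g[:2],72]-T[:3,3]))
x=np.array([v[1],-v[0],0]);y=np.array([-v[0],-v[1],0]);print("turn deg",np.degrees(R.from_matrix(T[:3,:3].T@np.c_[x,y,[0,0,-1]]).as_rotvec()))
E
```

```text
[513.68064995 -56.5562319   93.70140995]
[515.7965887  -56.29009035 101.        ] [511.59331405 -57.0987198  101.        ]
width 31.75460245546197
centreline offset 496.7180893351267 tab 496.78755381926993 493.2343757984866
shift mm tool [  4.72292633  -0.6938712  122.88573076]
shift mm tool [  1.14384894   1.65380343 122.88041725]
turn deg [-0.11930984 -0.00617195  0.62687321]
```

```bash
python3 -m creep '[{"grip":38,"x":0.012,"y":0.001,"z":0.05,"ax":0,"ay":0,"az":0.02},{"grip":38,"x":0,"y":0,"z":0.1,"ax":0,"ay":0,"az":0},{"grip":38,"x":0,"y":0,"z":0.1,"ax":0,"ay":0,"az":0},{"grip":38,"x":0,"y":0,"z":0.05,"ax":0,"ay":0,"az":0},{"grip":38,"x":0,"y":0,"z":0.02,"ax":0,"ay":0,"az":0},{"grip":38,"x":0,"y":0,"z":0,"ax":0,"ay":0,"az":0}]'
python3 - <<'E'
from h import *
T=tool();np.save("T2.npy",T);cv2.imwrite("pics/w3.png",eyes.capture("wrist")[:,:,::-1]);print(np.round(T,3))
E
```

```text
time_s: 2.95
position: [511.1, -63.8, 97.9]
tcp_rot: [3.075, -0.639, -0.004]
wrist_force: [-0.3, -0.2, -0.1]
grip_width: 0.447
finger_force: 0.0
[[ 9.17000e-01 -3.98000e-01 -3.00000e-03  5.11071e+02]
 [-3.98000e-01 -9.17000e-01 -0.00000e+00 -6.37600e+01]
 [-3.00000e-03  2.00000e-03 -1.00000e+00  9.79010e+01]
 [ 0.00000e+00  0.00000e+00  0.00000e+00  1.00000e+00]]
```

View pics/w3.png

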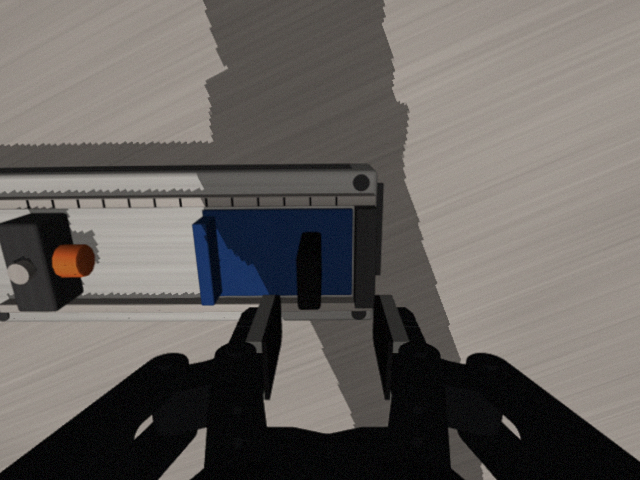

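The tab spans columns 297-322, with its top face at about rows 247-308, centre (310,277). The fingers' midpoint is at about column 326, so the tool is some mm too far toward carriage -y.

```bash
python3 - <<'E'
from h import *
T1=np.load("T1.npy");T2=np.load("T2.npy");print(sensors.observe()["qpos"], sensors.observe()["joint_velocities"])
r1=ray("wrist",(326.8,223.6),T1);r2=ray("wrist",(310,277),T2)
print(tri([r1,r2]),tri([ray("wrist",(326.8,244.4),T1),ray("wrist",(310,308),T2)]))
p=atz("wrist",(310,277),101,T2);print(p,T2[:3,:3].T@(np.r_[p[:2],74]-T2[:3,3]))
T=tool();x=np.array([.9205,-.3907,0]);y=np.array([-.3907,-.9205,0]);print(T[:3,3],"turn",np.degrees(R.from_matrix(T[:3,:3].T@np.c_[x,y,[0,0,-1]]).as_rotvec()))
E
```

```text
[-0.08065609  0.49811161  0.13221088  2.16834241 -0.13511599  0.4836857
 -1.82479425] [-0.00793047 -0.02846983  0.00342406 -0.01472688  0.00070199  0.0088705
 -0.00422929]
[514.17968378 -55.17468801  93.22406389] [500.88262977 -49.586566    99.92644462]
[517.33200062 -56.50601733 101.        ] [ 2.91535225 -9.18315104 23.88013411]
[511.83558687 -63.65202304  98.96639367] turn [ 0.04118841  0.05254823 -0.46331832]
```

```bash
python3 -m creep '[{"grip":38,"x":0.002,"y":-0.014,"z":0,"ax":0,"ay":0,"az":-0.015},{"grip":38,"x":0,"y":-0.015,"z":0,"ax":0,"ay":0,"az":0},{"grip":38,"x":0,"y":0,"z":0,"ax":0,"ay":0,"az":0},{"grip":38,"x":0,"y":0,"z":0,"ax":0,"ay":0,"az":0}]'
```

```text
time_s: 3.33
position: [516.8, -54.5, 99.9]
tcp_rot: [-3.079, 0.623, -0.002]
wrist_force: [0.2, -0.4, 0.2]
grip_width: 0.44
finger_force: 0.0
```

```bash
python3 -m creep '[{"grip":38,"x":0,"y":0.004,"z":0.03,"ax":0,"ay":0,"az":0},{"grip":38,"x":0,"y":0,"z":0.03,"ax":0,"ay":0,"az":0},{"grip":38,"x":0,"y":0,"z":0.02,"ax":0,"ay":0,"az":0},{"grip":38,"x":0,"y":0,"z":0,"ax":0,"ay":0,"az":0},{"grip":38,"x":0,"y":0,"z":0,"ax":0,"ay":0,"az":0}]'
python3 - <<'E'
from h import *
T=tool();cv2.imwrite("pics/w4.png",eyes.capture("wrist")[:,:,::-1]);print(T[:3,3],sensors.observe()["qpos"])
E
```

```text
time_s: 3.75
position: [515.1, -56.2, 74.2]
tcp_rot: [3.078, -0.625, -0.003]
wrist_force: [0.2, 0.2, -0.7]
grip_width: 0.448
finger_force: 0.0
[515.13574219 -56.23385317  74.24148215] [-0.08281232  0.54100453  0.11657927  2.1787925  -0.14410609  0.42976663
 -1.82297335]
```

View pics/w4.png

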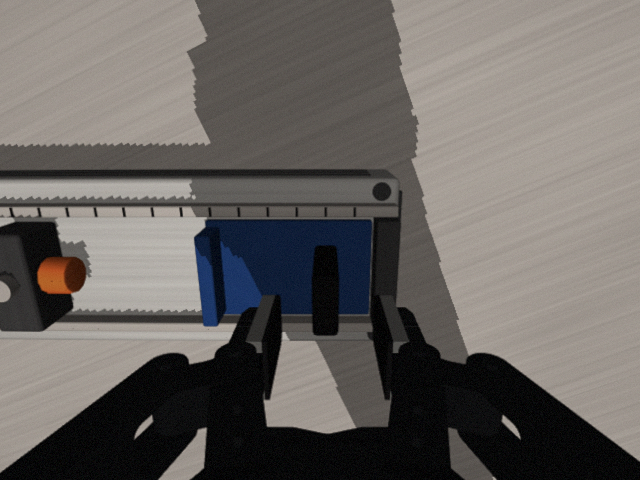

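The tab (313-338, top face centred near row 303) stands midway between the pads (about columns 275 and 380). This matches the projected grasp point, so I close.

```bash
python3 -m creep '[{"grip":20,"x":0,"y":0,"z":0,"ax":0,"ay":0,"az":0},{"grip":14,"x":0,"y":0,"z":0,"ax":0,"ay":0,"az":0},{"grip":8,"x":0,"y":0,"z":0,"ax":0,"ay":0,"az":0},{"grip":4,"x":0,"y":0,"z":0,"ax":0,"ay":0,"az":0},{"grip":4,"x":0,"y":0,"z":0,"ax":0,"ay":0,"az":0},{"grip":4,"x":0,"y":0,"z":0,"ax":0,"ay":0,"az":0},{"grip":4,"x":0,"y":0,"z":0,"ax":0,"ay":0,"az":0},{"grip":4,"x":0,"y":0,"z":0,"ax":0,"ay":0,"az":0}]' 60
python3 - <<'E'
from h import *
T=tool();cv2.imwrite("pics/w5.png",eyes.capture("wrist")[:,:,::-1]);print(T[:3,3],sensors.observe()["qpos"])
E
```

```text
time_s: 4.47
position: [515.7, -56.1, 75.1]
tcp_rot: [3.079, -0.625, -0.0]
wrist_force: [0.9, 0.1, -0.0]
grip_width: 0.046
finger_force: 0.0
[515.71732395 -56.08987298  75.09246482] [-0.08308603  0.54017615  0.11660727  2.17871687 -0.14412574  0.42965191
 -1.82290961]
```

The fingers closed to 4 mm with no force, so the tab wasn't caught. I look.

View pics/w5.png

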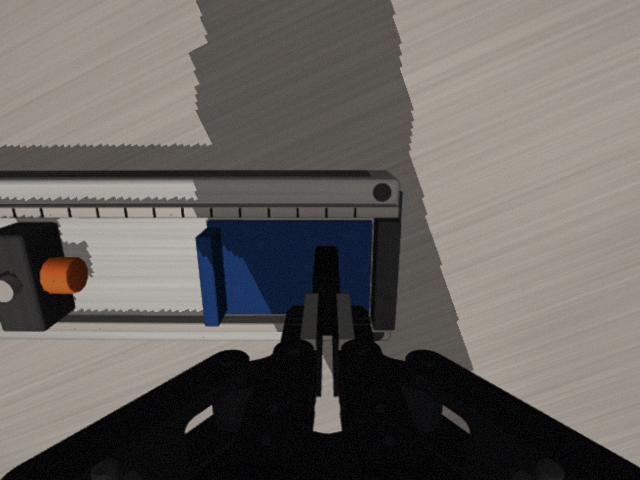

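The pads' front tips are at rows 293-297. Given the tip spacing (94 px for 38 mm), they stand about 38 mm above the reported TCP, so they closed above the tab. I reopen and feel downward in small steps.

```bash
python3 -m creep '[{"grip":34,"x":0,"y":0,"z":0,"ax":0,"ay":0,"az":0},{"grip":34,"x":0,"y":0,"z":0,"ax":0,"ay":0,"az":0},{"grip":34,"x":0,"y":0,"z":0,"ax":0,"ay":0,"az":0},{"grip":34,"x":0,"y":0,"z":0,"ax":0,"ay":0,"az":0},{"grip":34,"x":0,"y":0,"z":0,"ax":0,"ay":0,"az":0},{"grip":34,"x":0,"y":0,"z":0.005,"ax":0,"ay":0,"az":0},{"grip":34,"x":0,"y":0,"z":0.005,"ax":0,"ay":0,"az":0},{"grip":34,"x":0,"y":0,"z":0.005,"ax":0,"ay":0,"az":0},{"grip":34,"x":0,"y":0,"z":0.005,"ax":0,"ay":0,"az":0},{"grip":34,"x":0,"y":0,"z":0.005,"ax":0,"ay":0,"az":0},{"grip":34,"x":0,"y":0,"z":0.005,"ax":0,"ay":0,"az":0},{"grip":34,"x":0,"y":0,"z":0,"ax":0,"ay":0,"az":0}]'
python3 - <<'E'
from h import *
im=eyes.capture("side");T=tool();p=eyes.camera_params("side");M=np.linalg.inv(p["pose"])
for q in(T[:3,3],T[:3,3]+[0,0,40],[515.5,-56,101]):
    c=M@np.r_[q,1];print(q,p["K"]@np.array([c[0]/-c[2],-c[1]/-c[2],1]))
cv2.imwrite("pics/s6f.png",im[:,:,::-1])
E
```

```text
time_s: 5.52
position: [515.5, -56.1, 65.7]
tcp_rot: [3.079, -0.625, -0.001]
wrist_force: [0.1, -0.2, -0.4]
grip_width: 0.397
finger_force: 0.0
[515.60919305 -56.09747708  65.85405015] [327.272649   263.22512808   1.        ]
[515.60919305 -56.09747708 105.85405015] [327.69061442 253.21212689   1.        ]
[515.5, -56, 101] [327.59290287 254.43153009   1.        ]
```

No contact at 66, below the end block's top, so the tips really are higher. I continue down.

```bash
python3 -m creep '[{"grip":34,"x":0,"y":0,"z":0.005,"ax":0,"ay":0,"az":0},{"grip":34,"x":0,"y":0,"z":0.005,"ax":0,"ay":0,"az":0},{"grip":34,"x":0,"y":0,"z":0.005,"ax":0,"ay":0,"az":0},{"grip":34,"x":0,"y":0,"z":0.005,"ax":0,"ay":0,"az":0},{"grip":34,"x":0,"y":0,"z":0,"ax":0,"ay":0,"az":0}]'; python3 -m creep '[{"grip":34,"x":0,"y":0,"z":0.005,"ax":0,"ay":0,"az":0},{"grip":34,"x":0,"y":0,"z":0.005,"ax":0,"ay":0,"az":0},{"grip":34,"x":0,"y":0,"z":0.005,"ax":0,"ay":0,"az":0},{"grip":34,"x":0,"y":0,"z":0.005,"ax":0,"ay":0,"az":0},{"grip":34,"x":0,"y":0,"z":0,"ax":0,"ay":0,"az":0}]'
python3 - <<'E'
from h import *
T=tool();cv2.imwrite("pics/w6.png",eyes.capture("wrist")[:,:,::-1]);print(T[:3,3],sensors.observe()["qpos"])
E
```

```text
time_s: 5.98
position: [515.6, -56.1, 59.8]
tcp_rot: [3.079, -0.625, -0.001]
wrist_force: [1.0, 0.8, 0.1]
grip_width: 0.396
finger_force: 0.0
time_s: 6.4
position: [515.6, -56.1, 53.8]
tcp_rot: [3.079, -0.625, -0.001]
wrist_force: [-0.4, -0.3, 0.6]
grip_width: 0.401
finger_force: 0.0
[515.55512903 -56.10025115  53.76500683] [-0.07298441  0.5766335   0.10317552  2.19107056 -0.1517133   0.38067237
 -1.81657448]
```

```bash
python3 -m creep '[{"grip":34,"x":0,"y":0,"z":0.005,"ax":0,"ay":0,"az":0},{"grip":34,"x":0,"y":0,"z":0.005,"ax":0,"ay":0,"az":0},{"grip":34,"x":0,"y":0,"z":0.005,"ax":0,"ay":0,"az":0},{"grip":34,"x":0,"y":0,"z":0.005,"ax":0,"ay":0,"az":0},{"grip":34,"x":0,"y":0,"z":0.005,"ax":0,"ay":0,"az":0},{"grip":34,"x":0,"y":0,"z":0.005,"ax":0,"ay":0,"az":0},{"grip":34,"x":0,"y":0,"z":0,"ax":0,"ay":0,"az":0}]'
python3 - <<'E'
from h import *
T=tool();cv2.imwrite("pics/w7.png",eyes.capture("wrist")[:,:,::-1]);print(T[:3,3])
E
```

```text
time_s: 7.03
position: [515.5, -56.1, 44.7]
tcp_rot: [3.079, -0.625, -0.001]
wrist_force: [-0.0, 0.2, -0.0]
grip_width: 0.4
finger_force: 0.0
[515.53394732 -56.10016319  44.72209503]
```

View pics/w7.png

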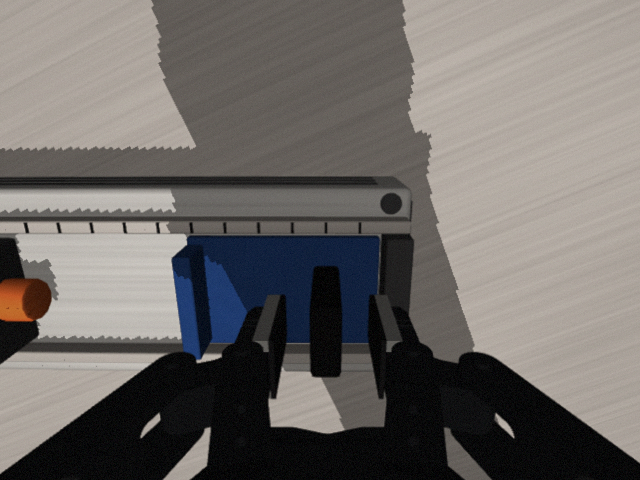

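The tab (310-342, top face about rows 300-377) is now between the pads (inner edges about columns 285 and 371), and pad spacing puts the tips 6-15 mm below its top. I go 6 mm lower and close.

```bash
python3 -m creep '[{"grip":34,"x":0,"y":0,"z":0.005,"ax":0,"ay":0,"az":0},{"grip":34,"x":0,"y":0,"z":0.005,"ax":0,"ay":0,"az":0},{"grip":34,"x":0,"y":0,"z":0.005,"ax":0,"ay":0,"az":0},{"grip":34,"x":0,"y":0,"z":0.005,"ax":0,"ay":0,"az":0},{"grip":24,"x":0,"y":0,"z":0,"ax":0,"ay":0,"az":0},{"grip":17,"x":0,"y":0,"z":0,"ax":0,"ay":0,"az":0},{"grip":12,"x":0,"y":0,"z":0,"ax":0,"ay":0,"az":0},{"grip":8,"x":0,"y":0,"z":0,"ax":0,"ay":0,"az":0},{"grip":4,"x":0,"y":0,"z":0,"ax":0,"ay":0,"az":0},{"grip":4,"x":0,"y":0,"z":0,"ax":0,"ay":0,"az":0},{"grip":4,"x":0,"y":0,"z":0,"ax":0,"ay":0,"az":0}]' 60
```

```text
time_s: 8.0
position: [515.9, -55.7, 39.2]
tcp_rot: [-3.079, 0.624, -0.0]
wrist_force: [1.5, 3.2, 2.6]
grip_width: 0.125
finger_force: 59.6
```

The tab is gripped (10.7 mm opening, 60 N). I slide toward the bumper, watching the force.

```bash
cat > st.py <<'E'
from h import *
s=sensors.observe();v=np.array([.3907,.9205,0]);n=np.array([.9205,-.3907,0])
print("travel %.2f lat %.2f Fv %.2f Fn %.2f Fz %.2f grip %.3f %.1f t %.2f"%(s["position"]@v-150.29,s["position"]@n-496.6,s["wrist_force"]@v,s["wrist_force"]@n,s["wrist_force"][2],s["grip_width"],s["finger_force"],s["time_s"]))
E
python3 st.py; python3 -m creep '[{"grip":4,"x":0,"y":-0.005,"z":0,"ax":0,"ay":0,"az":0},{"grip":4,"x":0,"y":-0.01,"z":0,"ax":0,"ay":0,"az":0},{"grip":4,"x":0,"y":-0.01,"z":0,"ax":0,"ay":0,"az":0},{"grip":4,"x":0,"y":-0.01,"z":0,"ax":0,"ay":0,"az":0},{"grip":4,"x":0,"y":-0.005,"z":0,"ax":0,"ay":0,"az":0},{"grip":4,"x":0,"y":0,"z":0,"ax":0,"ay":0,"az":0}]' >/dev/null; python3 st.py
```

```text
travel 0.05 lat 0.05 Fv 3.55 Fn 0.11 Fz 2.56 grip 0.125 59.6 t 8.00
travel 10.89 lat 0.02 Fv -4.55 Fn -1.30 Fz 5.39 grip 0.124 60.2 t 8.50
```

```bash
python3 -m creep '[{"grip":4,"x":0,"y":-0.005,"z":0,"ax":0,"ay":0,"az":0},{"grip":4,"x":0,"y":-0.01,"z":0,"ax":0,"ay":0,"az":0},{"grip":4,"x":0,"y":-0.01,"z":0,"ax":0,"ay":0,"az":0},{"grip":4,"x":0,"y":-0.01,"z":0,"ax":0,"ay":0,"az":0},{"grip":4,"x":0,"y":-0.01,"z":0,"ax":0,"ay":0,"az":0},{"grip":4,"x":0,"y":-0.01,"z":0,"ax":0,"ay":0,"az":0},{"grip":4,"x":0,"y":-0.01,"z":0,"ax":0,"ay":0,"az":0},{"grip":4,"x":0,"y":-0.01,"z":0,"ax":0,"ay":0,"az":0},{"grip":4,"x":0,"y":-0.01,"z":0,"ax":0,"ay":0,"az":0},{"grip":4,"x":0,"y":-0.01,"z":0,"ax":0,"ay":0,"az":0},{"grip":4,"x":0,"y":-0.01,"z":0,"ax":0,"ay":0,"az":0},{"grip":4,"x":0,"y":-0.005,"z":0,"ax":0,"ay":0,"az":0},{"grip":4,"x":0,"y":0,"z":0,"ax":0,"ay":0,"az":0}]' >/dev/null; python3 st.py
```

```text
travel 42.54 lat -0.04 Fv -9.27 Fn 0.21 Fz 7.46 grip 0.123 60.5 t 9.58
```

```bash
python3 -m creep '[{"grip":4,"x":0,"y":-0.005,"z":0,"ax":0,"ay":0,"az":0},{"grip":4,"x":0,"y":-0.005,"z":0,"ax":0,"ay":0,"az":0},{"grip":4,"x":0,"y":-0.005,"z":0,"ax":0,"ay":0,"az":0},{"grip":4,"x":0,"y":-0.005,"z":0,"ax":0,"ay":0,"az":0},{"grip":4,"x":0,"y":0,"z":0,"ax":0,"ay":0,"az":0}]' >/dev/null; python3 st.py;  python3 -m creep '[{"grip":4,"x":0,"y":-0.005,"z":0,"ax":0,"ay":0,"az":0},{"grip":4,"x":0,"y":-0.005,"z":0,"ax":0,"ay":0,"az":0},{"grip":4,"x":0,"y":-0.005,"z":0,"ax":0,"ay":0,"az":0},{"grip":4,"x":0,"y":0,"z":0,"ax":0,"ay":0,"az":0}]' >/dev/null; python3 st.py
python3 - <<'E'
from h import *
cv2.imwrite("pics/w8.png",eyes.capture("wrist")[:,:,::-1])
E
```

```text
travel 48.07 lat -0.01 Fv -8.89 Fn 0.53 Fz 7.74 grip 0.133 60.5 t 10.00
travel 52.37 lat 0.01 Fv -11.29 Fn 0.15 Fz 7.34 grip 0.126 60.5 t 10.33
```

```bash
python3 -m creep '[{"grip":4,"x":0,"y":-0.005,"z":0,"ax":0,"ay":0,"az":0},{"grip":4,"x":0,"y":-0.005,"z":0,"ax":0,"ay":0,"az":0},{"grip":4,"x":0,"y":0,"z":0,"ax":0,"ay":0,"az":0},{"grip":4,"x":0,"y":0,"z":0,"ax":0,"ay":0,"az":0}]' >/dev/null; python3 st.py;  python3 -m creep '[{"grip":4,"x":0,"y":-0.005,"z":0,"ax":0,"ay":0,"az":0},{"grip":4,"x":0,"y":-0.005,"z":0,"ax":0,"ay":0,"az":0},{"grip":4,"x":0,"y":0,"z":0,"ax":0,"ay":0,"az":0},{"grip":4,"x":0,"y":0,"z":0,"ax":0,"ay":0,"az":0}]' >/dev/null; python3 st.py
```

```text
travel 55.13 lat -0.02 Fv -11.08 Fn 1.18 Fz 7.76 grip 0.125 60.6 t 10.72
travel 58.01 lat -0.02 Fv -12.20 Fn -0.03 Fz 8.12 grip 0.131 60.6 t 11.05
```

```bash
python3 -m creep '[{"grip":4,"x":0,"y":-0.005,"z":0,"ax":0,"ay":0,"az":0},{"grip":4,"x":0,"y":-0.005,"z":0,"ax":0,"ay":0,"az":0},{"grip":4,"x":0,"y":0,"z":0,"ax":0,"ay":0,"az":0},{"grip":4,"x":0,"y":0,"z":0,"ax":0,"ay":0,"az":0}]' >/dev/null; python3 st.py;python3 -m creep '[{"grip":4,"x":0,"y":0,"z":0,"ax":0,"ay":0,"az":0}]' >/dev/null; python3 st.py
```

```text
travel 60.87 lat -0.01 Fv -12.33 Fn 0.75 Fz 7.65 grip 0.127 60.6 t 11.38
travel 60.85 lat -0.01 Fv -11.53 Fn 0.32 Fz 7.99 grip 0.128 60.6 t 11.47
```

```bash
for i in 1; do :; done; python3 -m creep '[{"grip":4,"x":0,"y":-0.005,"z":0,"ax":0,"ay":0,"az":0},{"grip":4,"x":0,"y":0,"z":0,"ax":0,"ay":0,"az":0},{"grip":4,"x":0,"y":0,"z":0,"ax":0,"ay":0,"az":0}]' >/dev/null; python3 st.py; python3 -m creep '[{"grip":4,"x":0,"y":-0.005,"z":0,"ax":0,"ay":0,"az":0},{"grip":4,"x":0,"y":0,"z":0,"ax":0,"ay":0,"az":0},{"grip":4,"x":0,"y":0,"z":0,"ax":0,"ay":0,"az":0}]' >/dev/null; python3 st.py; python3 -m creep '[{"grip":4,"x":0,"y":-0.005,"z":0,"ax":0,"ay":0,"az":0},{"grip":4,"x":0,"y":0,"z":0,"ax":0,"ay":0,"az":0},{"grip":4,"x":0,"y":0,"z":0,"ax":0,"ay":0,"az":0}]' >/dev/null; python3 st.py
```

```text
travel 62.23 lat -0.06 Fv -11.44 Fn -0.13 Fz 8.39 grip 0.129 60.6 t 11.72
travel 63.70 lat -0.01 Fv -12.02 Fn -0.12 Fz 8.05 grip 0.130 60.6 t 11.97
travel 65.13 lat 0.01 Fv -12.67 Fn -0.59 Fz 7.97 grip 0.126 60.7 t 12.22
```

```bash
python3 -m creep '[{"grip":4,"x":0,"y":-0.004,"z":0,"ax":0,"ay":0,"az":0},{"grip":4,"x":0,"y":0,"z":0,"ax":0,"ay":0,"az":0},{"grip":4,"x":0,"y":0,"z":0,"ax":0,"ay":0,"az":0}]' >/dev/null; python3 st.py; python3 -m creep '[{"grip":4,"x":0,"y":-0.004,"z":0,"ax":0,"ay":0,"az":0},{"grip":4,"x":0,"y":0,"z":0,"ax":0,"ay":0,"az":0},{"grip":4,"x":0,"y":0,"z":0,"ax":0,"ay":0,"az":0}]' >/dev/null; python3 st.py; python3 -m creep '[{"grip":4,"x":0,"y":-0.004,"z":0,"ax":0,"ay":0,"az":0},{"grip":4,"x":0,"y":0,"z":0,"ax":0,"ay":0,"az":0},{"grip":4,"x":0,"y":0,"z":0,"ax":0,"ay":0,"az":0}]' >/dev/null; python3 st.py
```

```text
travel 66.24 lat -0.02 Fv -12.94 Fn 0.24 Fz 8.18 grip 0.129 60.7 t 12.47
travel 67.39 lat -0.02 Fv -12.50 Fn 0.34 Fz 7.97 grip 0.129 60.7 t 12.72
travel 68.54 lat -0.07 Fv -12.70 Fn 0.30 Fz 8.22 grip 0.128 60.7 t 12.97
```

```bash
python3 -m creep '[{"grip":4,"x":0,"y":-0.004,"z":0,"ax":0,"ay":0,"az":0},{"grip":4,"x":0,"y":0,"z":0,"ax":0,"ay":0,"az":0},{"grip":4,"x":0,"y":0,"z":0,"ax":0,"ay":0,"az":0}]' >/dev/null; python3 st.py; python3 -m creep '[{"grip":4,"x":0,"y":-0.004,"z":0,"ax":0,"ay":0,"az":0},{"grip":4,"x":0,"y":0,"z":0,"ax":0,"ay":0,"az":0},{"grip":4,"x":0,"y":0,"z":0,"ax":0,"ay":0,"az":0}]' >/dev/null; python3 st.py
```

```text
travel 69.66 lat -0.06 Fv -13.27 Fn 0.07 Fz 8.32 grip 0.125 60.7 t 13.22
travel 70.51 lat -0.06 Fv -13.04 Fn -0.01 Fz 9.82 grip 0.125 60.8 t 13.47
```

```bash
python3 -m creep '[{"grip":4,"x":0,"y":-0.004,"z":0,"ax":0,"ay":0,"az":0},{"grip":4,"x":0,"y":0,"z":0,"ax":0,"ay":0,"az":0},{"grip":4,"x":0,"y":0,"z":0,"ax":0,"ay":0,"az":0}]' >/dev/null; python3 st.py;python3 -m creep '[{"grip":4,"x":0,"y":0,"z":0,"ax":0,"ay":0,"az":0}]' >/dev/null; python3 st.py
```

```text
travel 71.23 lat -0.09 Fv -15.61 Fn 0.75 Fz 9.98 grip 0.127 60.9 t 13.72
travel 71.20 lat -0.04 Fv -15.40 Fn -0.39 Fz 9.63 grip 0.126 60.9 t 13.80
```

The bumper is touched. The force has risen about 2.2 N above the spring line (13.2 N) at 71.2 mm, which puts contact at about 70.1 mm and half travel at about 35.05 mm. I ease back.

```bash
python3 -m creep '[{"grip":4,"x":0,"y":0.003,"z":0,"ax":0,"ay":0,"az":0},{"grip":4,"x":0,"y":0.006,"z":0,"ax":0,"ay":0,"az":0},{"grip":4,"x":0,"y":0.006,"z":0,"ax":0,"ay":0,"az":0},{"grip":4,"x":0,"y":0.006,"z":0,"ax":0,"ay":0,"az":0},{"grip":4,"x":0,"y":0.006,"z":0,"ax":0,"ay":0,"az":0},{"grip":4,"x":0,"y":0.006,"z":0,"ax":0,"ay":0,"az":0},{"grip":4,"x":0,"y":0.006,"z":0,"ax":0,"ay":0,"az":0},{"grip":4,"x":0,"y":0.006,"z":0,"ax":0,"ay":0,"az":0},{"grip":4,"x":0,"y":0.006,"z":0,"ax":0,"ay":0,"az":0},{"grip":4,"x":0,"y":0.006,"z":0,"ax":0,"ay":0,"az":0},{"grip":4,"x":0,"y":0.006,"z":0,"ax":0,"ay":0,"az":0},{"grip":4,"x":0,"y":0.006,"z":0,"ax":0,"ay":0,"az":0},{"grip":4,"x":0,"y":0.006,"z":0,"ax":0,"ay":0,"az":0},{"grip":4,"x":0,"y":0.006,"z":0,"ax":0,"ay":0,"az":0},{"grip":4,"x":0,"y":0.006,"z":0,"ax":0,"ay":0,"az":0},{"grip":4,"x":0,"y":0.006,"z":0,"ax":0,"ay":0,"az":0},{"grip":4,"x":0,"y":0.006,"z":0,"ax":0,"ay":0,"az":0},{"grip":4,"x":0,"y":0.006,"z":0,"ax":0,"ay":0,"az":0},{"grip":4,"x":0,"y":0.003,"z":0,"ax":0,"ay":0,"az":0},{"grip":4,"x":0,"y":0,"z":0,"ax":0,"ay":0,"az":0}]' >/dev/null; python3 st.py;python3 -m creep '[{"grip":4,"x":0,"y":0,"z":0,"ax":0,"ay":0,"az":0},{"grip":4,"x":0,"y":0,"z":0,"ax":0,"ay":0,"az":0}]' >/dev/null; python3 st.py
```

```text
travel 40.65 lat -0.04 Fv -8.86 Fn 0.44 Fz 7.51 grip 0.125 60.4 t 15.47
travel 40.77 lat -0.01 Fv -10.32 Fn 0.28 Fz 7.29 grip 0.132 60.4 t 15.63
```

```bash
python3 -m creep '[{"grip":4,"x":0,"y":0.005,"z":0,"ax":0,"ay":0,"az":0},{"grip":4,"x":0,"y":0.005,"z":0,"ax":0,"ay":0,"az":0},{"grip":4,"x":0,"y":0.005,"z":0,"ax":0,"ay":0,"az":0},{"grip":4,"x":0,"y":0.004,"z":0,"ax":0,"ay":0,"az":0},{"grip":4,"x":0,"y":0,"z":0,"ax":0,"ay":0,"az":0},{"grip":4,"x":0,"y":0,"z":0,"ax":0,"ay":0,"az":0},{"grip":4,"x":0,"y":0,"z":0,"ax":0,"ay":0,"az":0}]' >/dev/null; python3 st.py
python3 - <<'E'
from h import *
# independent check: lip colour edge vs tab in wrist pics is same tool frame -> measure rail tick/bumper shift w7 -> now
a=cv2.imread("pics/w7.png");b=eyes.capture("wrist")[:,:,::-1];cv2.imwrite("pics/w9.png",b)
for im in(a,b):
    h=cv2.cvtColor(im,cv2.COLOR_BGR2HSV);m=(h[:,:,0]>100)&(h[:,:,0]<125)&(h[:,:,1]>130)&(h[:,:,2]>40);c=np.where(m[255:290].sum(0)>8)[0];print("blue cols",c.min(),c.max())
E
python3 st.py
```

```text
travel 35.34 lat 0.01 Fv -8.82 Fn -0.38 Fz 6.32 grip 0.127 60.4 t 16.22
blue cols 173 377
blue cols 169 381
travel 35.33 lat -0.02 Fv -8.68 Fn -0.22 Fz 7.05 grip 0.126 60.4 t 16.27
```

The shutter has kept its place in the gripper's view (blue band midpoint at column 275 before and after), so the grip hasn't slipped. I trim 0.3 mm, settle and hand in.

```bash
python3 -m creep '[{"grip":4,"x":0,"y":0.001,"z":0,"ax":0,"ay":0,"az":0},{"grip":4,"x":0,"y":0,"z":0,"ax":0,"ay":0,"az":0},{"grip":4,"x":0,"y":0,"z":0,"ax":0,"ay":0,"az":0},{"grip":4,"x":0,"y":0,"z":0,"ax":0,"ay":0,"az":0},{"grip":4,"x":0,"y":0,"z":0,"ax":0,"ay":0,"az":0},{"grip":4,"x":0,"y":0,"z":0,"ax":0,"ay":0,"az":0}]' >/dev/null; python3 st.py; python3 -c "
from cell import env;print(env.hand_in())"
```

```text
travel 35.16 lat -0.01 Fv -8.73 Fn 0.50 Fz 7.13 grip 0.131 60.4 t 16.77
the job is handed in; nothing more can be done
None
```

Handed in: the shutter touched the bumper at about 70.1 mm of travel and is now held still at about 35.2 mm, half travel, with a 60 N grip on the tab; nothing else on the bench was touched.

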